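Hold the check-source shutter open at its index

TASK

Take a check reading: on the control box with the display, turn the selector's nose to the one mark that is a long bar, then slide the spring-closed shutter on the source unit open by its post until its pointer points at the middle of the small index block beside it, neither short of it nor past it. Finish while holding the shutter there: it springs shut when let go. Keep the shutter shut until the selector is set, do not shift the index block, and leave everything else on the bench where it stands.

Things in the scene. Friction and masses are not known exactly. Their poses are not given: they have to be found in the camera images.
- control: White control box, 150 (x) x 160 (y) x 60 mm high, fixed; origin at the centre of its underside, z up. On its flat top: a black display strip on the -x side; the selector, axis 12 mm to +x of the centre; beyond it (+x) an arc of three round dots and one long bar (22 x 8 mm, along the radius). Angles of the marks about the axis, from +x towards +y: dots 1.05, 0.35, -1.05, LONG BAR -0.35 rad.
- selector (a joint): Angle of the selector, rad, growing clockwise seen from above. Four sprung detents: 0 (dot), 0.70 (dot), 1.40 (LONG BAR), 2.09 (dot); end stops at -0.06 and 2.16. It snaps into the nearest detent when let go near it; the turning torque is below 0.25 N m.
- selector_grip (a point): Point on the selector's axis at the height to grip, 87 mm above the bench. The selector is a black upright bar grip, 42 mm long, 14 mm wide, 65 to 105 mm above the bench, on a disc of 46 mm diameter and 4 mm thickness on the box top. The point's x axis runs along the bar to its pointed nose, z up.
- selector_nose (a point): Tip of the selector's pointed nose, at the top edge (105 mm above the bench), 28 mm from the axis; a thin white line on top runs to it.
- source: Light grey shielded source unit, a box 130 (x) x 210 (y) x 80 mm high, fixed to the bench; origin at the centre of its underside, z up. On its flat top lies the shutter, which opens along this body's +y, and along the +x edge a groove with the index block.
- shutter (a joint): Opening of the shutter, m: 0 shut, grows as it slides along the source unit's +y, end stop at 0.055. A spring shuts it: 4 N when shut, 0.16 N more for each mm of opening. The pointer is level with the middle of the index block when this value equals that of joint index.
- shutter_post (a point): Middle of the shutter's upright post, 109.5 mm above the bench: a steel rod of 14 mm diameter that stands from 87.5 to 132.5 mm above the bench on the middle of a steel plate 60 x 60 x 6 mm. Axes as the source unit's; in its frame at x -15, y -30 mm when shut. Push it or grip it from above.
- pointer (a point): Tip of the shutter's pointer, a thin 6 mm wide finger that sticks out of the plate's +x edge, 48 mm from the post's axis, 87.5 mm above the bench. Axes as the source unit's; in that unit's frame it lies at x 33, y -30 mm when shut (y grows with the opening).
- index (a joint): Position of the index block along the source unit's +y, m, on the scale of joint shutter; between 0.018 and 0.038 at the start. Held by stiff friction (8 N).
- index_mark (a point): Middle of the face of the index block that looks to the pointer (about 2 mm from the pointer's tip when level with it). The block is dark steel, 20 (x) x 10 (y) x 16 mm high, with a small round steel screw head on top, on the source unit's top near its +x edge. Axes as the source unit's.
- pot_a: Bystander: closed steel pot, 44 mm diameter, 52 mm high, standing between the two units; origin at the centre of its underside.
- pot_b: Bystander: a like steel pot on the robot's side; origin at the centre of its underside.
- pot_lid: Bystander: steel disc, 42 mm diameter, 12 mm high; origin at the centre of its underside.
- timer: Bystander: white timer, 60 x 70 x 18 mm; origin at the centre of its underside.
- shield_a: Bystander: upright syringe shield, 36 mm diameter, 138 mm high, black foot and steel tube, between the two units; origin at the centre of its underside.
- shield_b: Bystander: a like syringe shield at the far side; origin at the centre of its underside.
- vial: Bystander: small glass vial, 26 mm diameter, 50 mm high, at the far side; origin at the centre of its underside.
Things that resemble listed ones, but are neither listed nor needed, are in the scene too. Leave any pink look-alike of the source alone.

How it is judged (in metres and radians):
On the way, in this order (a step that is already met when the one before it is completed fails the run):
1. the selector stands at the long bar while the shutter is still shut (value of joint selector between 1.216 and 1.576 rad and value of joint shutter below 0.004 m), for 0.2 s.
2. the shutter's pointer is level with the index block (y of pointer in the frame of index_mark between -0.005 and 0.005 m), for 0.3 s.
At the end, for the whole second after the job is handed in: The selector stands at the long bar (within 0.18 rad), and the robot touches the shutter with more than 2 N and keeps it still with the pointer within 5 mm of the middle of the index block, that is, within the block's width, through the last second (all of step 2 and value of joint selector between 1.216 and 1.576 rad and contact force between any of the fingers, the arm and shutter above 2 N and velocity of joint shutter between -0.01 and 0.01 m/s); the arm keeps its last pose, push and grip.
It fails at once if the shutter is opened more than 8 mm while the selector is not at the long bar (value of joint shutter above 0.008 m and not (value of joint selector between 1.216 and 1.576 rad)).
It fails at once if the shutter goes more than 12 mm past the index block (y of pointer in the frame of index_mark above 0.012 m).
It fails at once if the index block is shifted by more than 4 mm (distance of index_mark from where it was at the start of the episode above 0.004 m).
It fails at once if a bystander is moved by more than 25 mm or tipped over (distance of any of pot_a, pot_b, timer, shield_a, shield_b, pot_lid, vial from where it was at the start of the episode above 0.025 m or angle between any of pot_a, pot_b, timer, shield_a, shield_b, pot_lid, vial's own z axis and vertical above 0.5 rad).
It also fails if it takes over 48 s, if anything falls off the work surface, if the arm or the gripper's body presses on something with over 40 N, if the wrist force passes 120 N, or if a joint passes its speed limit or range.

ROBOT

A 6-joint arm with a two-finger parallel gripper is mounted at the origin on the work surface. World frame = base frame: x ahead of the robot, y to its left, z up, the work surface at z = 0. Lengths are in m, angles in degrees, forces in N, time in s.
With the tool pointing down it reaches from about 0.25 to 0.775 m from the base axis. Payload 4 kg.
Tool frame: the origin (TCP) lies between the finger pads; the fingertips stand 11 mm ahead of it and the grasp point (between the pads) lies 8 mm behind it; z points along the fingers, y is the direction in which the jaws open and shut (so a half turn about z gives the same grasp; the last joint's range is limited). The gripper opens to 85 mm and grips with 20 to 120 N. Pads are 22 mm wide; open, the fingers measure 114 mm over their backs; the gripper's body (76 mm by 85 mm) begins 54 mm behind the grasp point. The pads swing forward as they close: fully open they stand 13 mm farther back than shut.
Start: joints at [-70.422, 4.996, 78.535, -0, 96.463, -5.907], TCP at [0.237, -0.497, 0.242] pointing down, gripper open.
Joint ranges: [-177.83, 177.83], [-43.37, 116.18], [15.69, 146.23], [-61.86, 241.86], [9.47, 152.12], [-147.06, 147.06]. Speed limits (degrees/s): [159.86, 159.86, 180, 180, 180, 180].

INTERFACE

Orientations are given as [roll, pitch, yaw] about the fixed x, y, z axes, in that order (R = Rz(yaw) Ry(pitch) Rx(roll)).
In Python, from bench import sense, optics, r gives the robot as it stands.
- The arm moves only by the tool servo_tool, never from a script. Its argument "rows" is one flat list of numbers, 6 for each row, row after row: the shift along the tool's x, y, z in cm, then the turn, a rotation vector about the tool's x, y, z in degrees. A call has 1 to 5 rows; each row shifts and turns the commanded pose from where the row before left it, along the tool's axes as they then stand; what a row does not reach is not made up. A row lasts 1/8 s, in which the tool goes at most 62.5 mm and 10.7 degrees, less where a joint would pass 70% of its speed; a pose out of reach is approached as far as the arm can. A call is refused whole if a number of a shift passes 6.25 or a number of a turn 10.7, either way. A call with a gripper value outside its range is refused whole. "fingers" is the gripper's target within -1 to 1 (shut at 1, half-way at 0, fully open at -1), set as the call begins (left out, the last holds). The fingers move at their own pace and stop on an object; the grip force is fixed at half the most. Time passes only in rows, so rows that do not move let the fingers close. It gives the time, the measured TCP pose, the force and the opening at its end, in the units of the state.
- sense(): the state, without advancing time (a new reading comes with each control period).
- optics.read_camera(name): name is "scene" or "top" or "wrist"; returns (picture, depth): 384x512x3 uint8, red, green, blue; 384x512 float32, m along the optical axis (not along the pixel's ray), 0 where there is no reading.
- optics.camera_model(name): a dict with "fov_y" (degrees; the focal length in pixels is half the picture's height over the tangent of half this angle, whatever the lens; pixels are square), "cx", "cy" (the principal point, pixels), "eye" and "attitude" of the camera in the world. Camera axes: x right, y down, z forward; pixel columns grow to the right and rows downward; lengths in m; the calibration is good to about 2 mm. A picture is of the moment at which its call begins: read the wrist's pose just before it. camera_model takes no time and is no camera call; for the wrist camera it gives the pose at the moment of the call.
- r.finish_job(): hands the job in, once; it reports no verdict.
The state is a dict: "time_s": time; "qpos": joint angles; "dq": joint speeds; "effort": joint torques, N m; "ee_pos": TCP position; "eef_rot": TCP orientation; "force": force on the tool from outside, world axes, zero at the start; "torque": the same for the moment, N m; "grip_width": finger opening in m.
Only numpy, scipy, OpenCV 4.12 (cv2) and the standard library are available. Lean on these libraries where they do the work, as an engineer would, in place of code of your own. Each camera call takes 0.05 s, during which the arm holds its last target. There are 200 camera calls.

## Working session

There is one attempt and no reset: what is moved stays moved. The work goes in short steps, Python scripts to look and compute and a tool call to move; the robot and the scene stay as the last step left them, time stands still between calls to the robot, and variables do not carry over. Pictures are saved under pics/ and viewed, about 8 in all and at most 12, crops included, and the job is handed in when it is done.

Besides the shell and the picture viewer there is one more tool, called in YAML: its name, and indented under it one key for each argument. servo_tool: Moves the arm, as the interface text tells. Its arguments: {"type":"object","properties":{"rows":{"type":"array","items":{"type":"number"}},"fingers":{"type":"number"}},"required":["rows"]}

```bash
mkdir -p pics; ls
python3 - <<'E'
from bench import sense, optics, r
import numpy as np, cv2
s=sense();print({k:np.round(v,3).tolist() for k,v in s.items()})
for n in ("top","scene"):
    m=optics.camera_model(n);print(n,m)
    p,d=optics.read_camera(n);np.savez(f"{n}.npz",p=p,d=d)
    cv2.imwrite(f"pics/{n}0.png",cv2.resize(p[:,:,::-1],(800,600),interpolation=cv2.INTER_CUBIC))
E
```

```text
pics
{'time_s': 0.0, 'qpos': [-70.422, 5.04, 78.626, -0.0, 96.463, -5.909], 'dq': [0.069, -0.063, 0.052, 0.085, 0.013, -0.011], 'effort': [0.0, -35.187, -31.327, -0.0, 0.011, 0.0], 'ee_pos': [0.236, -0.496, 0.241], 'eef_rot': [-179.872, -0.013, 25.486], 'force': [-0.532, 0.156, 0.426], 'torque': [0.025, 0.014, -0.031], 'grip_width': 0.085}
top {'fov_y': 46.19362511910433, 'cx': 260.52124497443054, 'cy': 193.86025550114323, 'eye': array([ 0.39795938, -0.03400742,  1.13143279]), 'attitude': array([-174.28643971,    1.33024428,  -91.10008656])}
scene {'fov_y': 57.565648995171195, 'cx': 259.3877486954106, 'cy': 197.2662440009136, 'eye': array([1.16733959, 0.07615224, 0.64522724]), 'attitude': array([-128.14231335,    0.3919213 ,   99.28904019])}
```

View pics/top0.png

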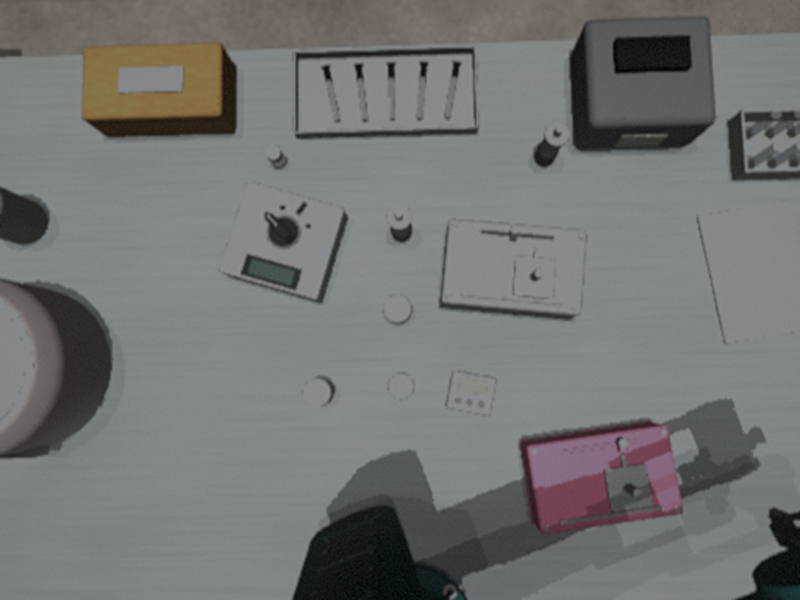

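View pics/scene0.png

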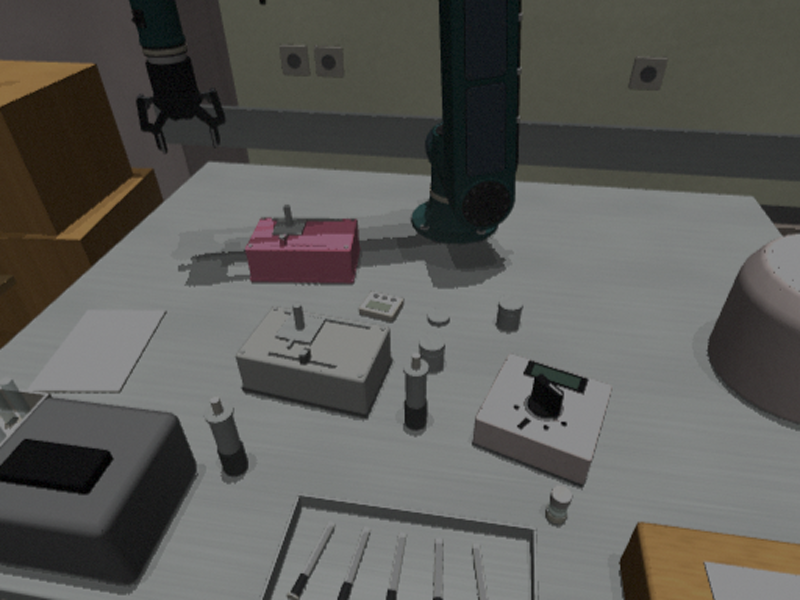

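```bash
cat > h.py <<'E'
import numpy as np, cv2
from scipy.spatial.transform import Rotation as R
def cloud(d,m):
    h,w=d.shape; f=h/2/np.tan(np.radians(m['fov_y']/2))
    v,u=np.mgrid[:h,:w]
    c=np.stack([(u-m['cx'])/f*d,(v-m['cy'])/f*d,d],-1)
    P=c@R.from_euler('xyz',m['attitude'],degrees=True).as_matrix().T+m['eye']
    P[d==0]=np.nan; return P
def onplane(uv,z,m,h=384):
    f=h/2/np.tan(np.radians(m['fov_y']/2)); uv=np.atleast_2d(uv).astype(float)
    c=np.c_[(uv[:,0]-m['cx'])/f,(uv[:,1]-m['cy'])/f,np.ones(len(uv))]
    w=c@R.from_euler('xyz',m['attitude'],degrees=True).as_matrix().T
    return m['eye']+w*((z-m['eye'][2])/w[:,2])[:,None]
def project(P,m,h=384):
    f=h/2/np.tan(np.radians(m['fov_y']/2))
    c=(np.atleast_2d(P)-m['eye'])@R.from_euler('xyz',m['attitude'],degrees=True).as_matrix()
    return np.c_[f*c[:,0]/c[:,2]+m['cx'],f*c[:,1]/c[:,2]+m['cy']]
E
python3 - <<'E'
from bench import optics
from h import *
m=optics.camera_model("top");z=np.load("top.npz");P=cloud(z['d'],m)
def win(c,rad):  # view px
    k=np.zeros(P.shape[:2],bool);x,y=int(c[0]/1.5625),int(c[1]/1.5625);k[y-rad:y+rad,x-rad:x+rad]=1;return k
for n,c,rad,h in (("control",(284,243),52,.06),("source",(514,268),52,.08)):
    k=win(c,rad)&(abs(P[...,2]-h)<.008)
    q=P[k]; print(n,len(q),np.round(np.median(q,0),4),cv2.minAreaRect((q[:,:2]*1000).astype(np.float32)))
for n,c,rad,lo,hi in (("sel",(280,225),22,.085,.12),("post",(536,273),12,.105,.15),("shA",(399,218),22,.11,.16),("idx",(513,236),10,.087,.11),("potA",(398,308),14,.04,.07),("potB",(320,388),14,.04,.07)):
    q=P[win(c,rad)&(P[...,2]>lo)&(P[...,2]<hi)]
    print(n,len(q),q.mean(0).round(4), q.min(0).round(4),q.max(0).round(4))
    if n=="sel":
        a=q[:,:2]-q[:,:2].mean(0);w,V=np.linalg.eigh(a.T@a);print("axis deg",np.degrees(np.arctan2(*V[::-1,1])))
E
```

```text
control 3830 [0.606  0.1803 0.0602] ((610.6849975585938, 182.4302215576172), (160.33273315429688, 150.4791717529297), 72.5667495727539)
source 4434 [ 0.5586 -0.1649  0.0805] ((557.5131225585938, -173.79388427734375), (210.49221801757812, 130.4722900390625), 83.3228988647461)
sel 124 [0.6209 0.1783 0.1037] [0.6029 0.161  0.0855] [0.6411 0.1972 0.1115]
axis deg -137.8005875933578
post 41 [ 0.5379 -0.2     0.1286] [ 0.5326 -0.207   0.107 ] [ 0.5454 -0.1947  0.1381]
shA 191 [ 0.6276 -0.0023  0.1189] [ 0.6109 -0.0184  0.1105] [0.6458 0.014  0.1415]
idx 44 [ 0.6042 -0.1723  0.0984] [ 0.5952 -0.1777  0.0878] [ 0.6144 -0.1669  0.1043]
potA 254 [0.4999 0.0051 0.0518] [ 0.4795 -0.0167  0.044 ] [0.5213 0.0265 0.0567]
potB 263 [0.3739 0.13   0.0519] [0.3533 0.1093 0.0422] [0.3938 0.1507 0.0578]
```

```bash
cat > plan.py <<'E'
import sys
from bench import sense
from h import *
# usage: plan.py x y z yaw n [dyaw_total]
x,y,z,yaw,n=map(float,sys.argv[1:6]);n=int(n)
s=sense();p=np.array(s['ee_pos']);Rt=R.from_euler('xyz',s['eef_rot'],degrees=True)
print(p.round(4),np.round(s['eef_rot'],2))
y0=s['eef_rot'][2]; dy=float(sys.argv[6]) if len(sys.argv)>6 else (yaw-y0+180)%360-180
D=(np.array([x,y,z])-p)/n; Rs=Rt
tilt=(Rt.inv()*R.from_euler('xyz',[180,0,y0],degrees=True)).as_rotvec(degrees=True)
print("tilt fix",tilt.round(2),"dyaw",round(dy,1))
out=[]
for i in range(n):
    Rs=R.from_euler('xyz',[180,0,y0+dy*i/n],degrees=True)
    out.append([round(float(v),2)+0. for v in Rs.inv().apply(D)*100]+[0,0,round(-dy/n,2)])
for i in range(0,n,5): print([v for o in out[i:i+5] for v in o])
E
python3 plan.py .622 .179 .22 222.5 20 197
```

```text
[ 0.2365 -0.4961  0.2412] [-1.7988e+02 -1.0000e-02  2.5490e+01]
tilt fix [-0.12 -0.01  0.  ] dyaw 197.0
[3.19, -2.22, 0.11, 0, 0, -9.85, 3.52, -1.64, 0.11, 0, 0, -9.85, 3.75, -1.01, 0.11, 0, 0, -9.85, 3.87, -0.35, 0.11, 0, 0, -9.85, 3.87, 0.31, 0.11, 0, 0, -9.85]
[3.76, 0.97, 0.11, 0, 0, -9.85, 3.54, 1.6, 0.11, 0, 0, -9.85, 3.22, 2.18, 0.11, 0, 0, -9.85, 2.8, 2.7, 0.11, 0, 0, -9.85, 2.29, 3.14, 0.11, 0, 0, -9.85]
[1.72, 3.49, 0.11, 0, 0, -9.85, 1.1, 3.73, 0.11, 0, 0, -9.85, 0.45, 3.86, 0.11, 0, 0, -9.85, -0.22, 3.88, 0.11, 0, 0, -9.85, -0.88, 3.79, 0.11, 0, 0, -9.85]
[-1.52, 3.58, 0.11, 0, 0, -9.85, -2.11, 3.27, 0.11, 0, 0, -9.85, -2.63, 2.86, 0.11, 0, 0, -9.85, -3.08, 2.37, 0.11, 0, 0, -9.85, -3.44, 1.8, 0.11, 0, 0, -9.85]
```

servo_tool:
  rows: [3.19,-2.22,0.11,0,0,-9.85,3.52,-1.64,0.11,0,0,-9.85,3.75,-1.01,0.11,0,0,-9.85,3.87,-0.35,0.11,0,0,-9.85,3.87,0.31,0.11,0,0,-9.85]
  fingers: -1

```text
time_s: 0.72
ee_pos: [0.3332, -0.3265, 0.2362]
eef_rot: [-180.0, -0.0, 75.0]
force: [-0.2, -1.1, -0.2]
grip_width: 0.0853
```

servo_tool:
  rows: [3.76,0.97,0.11,0,0,-9.85,3.54,1.6,0.11,0,0,-9.85,3.22,2.18,0.11,0,0,-9.85,2.8,2.7,0.11,0,0,-9.85,2.29,3.14,0.11,0,0,-9.85]

```text
time_s: 1.35
ee_pos: [0.4295, -0.1578, 0.2308]
eef_rot: [-180.0, -0.0, 124.3]
force: [0.2, -0.7, 0.4]
grip_width: 0.0855
```

servo_tool:
  rows: [1.72,3.49,0.11,0,0,-9.85,1.1,3.73,0.11,0,0,-9.85,0.45,3.86,0.11,0,0,-9.85,-0.22,3.88,0.11,0,0,-9.85,-0.88,3.79,0.11,0,0,-9.85]

```text
time_s: 1.98
ee_pos: [0.5259, 0.011, 0.2252]
eef_rot: [-180.0, -0.1, 173.6]
force: [-0.4, -1.7, -0.1]
grip_width: 0.0861
```

servo_tool:
  rows: [-1.52,3.58,0.11,0,0,-9.85,-2.11,3.27,0.11,0,0,-9.85,-2.63,2.86,0.11,0,0,-9.85,-3.08,2.37,0.11,0,0,-9.85,-3.44,1.8,0.11,0,0,-9.85]

```text
time_s: 2.6
ee_pos: [0.6222, 0.1797, 0.2194]
eef_rot: [180.0, -0.1, -137.2]
force: [0.6, -0.8, 0.6]
grip_width: 0.0852
```

servo_tool:
  rows: [0,0,0,0,0,0,0,0,0,0,0,0]

```text
time_s: 2.85
ee_pos: [0.6216, 0.1782, 0.2195]
eef_rot: [180.0, -0.1, -137.6]
force: [0.1, -0.2, -0.1]
grip_width: 0.0854
```

```bash
python3 plan.py .622 .179 .086 222.5 5
python3 - <<'E'
from bench import optics,sense
from h import *
m=optics.camera_model("wrist");p,d=optics.read_camera("wrist");np.savez("w1.npz",p=p,d=d);print(m)
print(sense()['time_s'],np.round(sense()['qpos'],1))
P=cloud(d,m);k=(P[...,2]>.098)&(P[...,2]<.112)&(np.hypot(P[...,0]-.622,P[...,1]-.179)<.04);q=P[k]
print(len(q),q.mean(0).round(4),cv2.minAreaRect((q[:,:2]*1000).astype(np.float32)))
for pt in ([.6221,.1788,.105],[.622+.028*np.cos(np.radians(42.6)),.179+.028*np.sin(np.radians(42.6)),.105],[.622+.038*np.cos(np.radians(-37.5)),.179+.038*np.sin(np.radians(-37.5)),.06]): 
    c=project(pt,m)[0];cv2.drawMarker(p,(int(c[0]),int(c[1])),(255,0,0),0,12)
cv2.imwrite("pics/w1.png",p[:,:,::-1])
E
```

```text
[0.6216 0.1782 0.2195] [ 1.7998e+02 -1.1000e-01 -1.3758e+02]
tilt fix [ 0.02 -0.11 -0.  ] dyaw 0.1
[-0.02, 0.01, 2.67, 0, 0, np.float64(-0.02), -0.02, 0.01, 2.67, 0, 0, np.float64(-0.02), -0.02, 0.01, 2.67, 0, 0, np.float64(-0.02), -0.02, 0.01, 2.67, 0, 0, np.float64(-0.02), -0.02, 0.01, 2.67, 0, 0, np.float64(-0.02)]
{'fov_y': 67.65897799284151, 'cx': 255.07563713954312, 'cy': 191.16031820474055, 'eye': array([0.56610898, 0.1283363 , 0.35106322]), 'attitude': array([1.62976782e+02, 6.66769464e-02, 1.32415851e+02])}
2.9 [  11.    17.7   66.1   -0.    96.2 -121.4]
775 [0.6215 0.1813 0.1045] ((623.2337036132812, 183.1638641357422), (48.47903060913086, 13.773368835449219), 42.15074157714844)
```

View pics/w1.png

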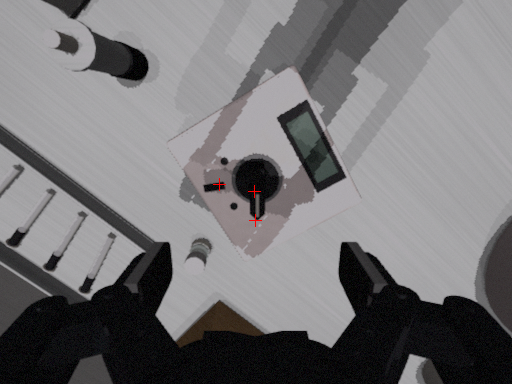

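servo_tool:
  rows: [-0.11,0.15,3.4,0,0,0,0,0,3.4,0,0,0,0,0,3.4,0,0,0,0,0,3.3,0,0,0,0,0,0,0,0,0]

```text
time_s: 3.52
ee_pos: [0.6191, 0.1787, 0.0819]
eef_rot: [179.8, -0.4, -137.6]
force: [0.1, -0.6, 0.0]
grip_width: 0.0855
```

servo_tool:
  rows: [0,0,0,0,0,0,0,0,0,0,0,0,0,0,0,0,0,0,0,0,0,0,0,0,0,0,0,0,0,0]
  fingers: 1

```text
time_s: 4.15
ee_pos: [0.622, 0.1808, 0.0864]
eef_rot: [-180.0, 0.1, -137.5]
force: [-0.8, 0.5, 3.7]
grip_width: 0.0131
```

servo_tool:
  rows: [0,0,0,0,0,0,0,0,0,0,0,0]

```text
time_s: 4.4
ee_pos: [0.622, 0.1808, 0.0864]
eef_rot: [-180.0, 0.1, -137.5]
force: [-2.0, 1.5, 5.3]
grip_width: 0.0129
```

servo_tool:
  rows: [0,0,0,0,0,8,0,0,0,0,0,8,0,0,0,0,0,8,0,0,0,0,0,8,0,0,0,0,0,8]

```text
time_s: 5.03
ee_pos: [0.6223, 0.1801, 0.0864]
eef_rot: [-180.0, 0.1, -177.8]
force: [-0.6, -0.8, 5.9]
grip_width: 0.0131
```

servo_tool:
  rows: [0,0,0,0,0,8,0,0,0,0,0,8,0,0,0,0,0,8,0,0,0,0,0,8,0,0,0,0,0,8]

```text
time_s: 5.65
ee_pos: [0.622, 0.1794, 0.0864]
eef_rot: [-179.9, 0.1, 142.2]
force: [-2.6, -3.3, 6.7]
grip_width: 0.0133
```

servo_tool:
  rows: [0,0,0,0,0,0,0,0,0,0,0,0,0,0,0,0,0,0]

```text
time_s: 6.02
ee_pos: [0.622, 0.1794, 0.0864]
eef_rot: [-179.9, 0.1, 142.5]
force: [-1.9, -2.5, 5.8]
grip_width: 0.0133
```

Release, rise, and check the selector.

servo_tool:
  rows: [0,0,0,0,0,0,0,0,0,0,0,0,0,0,0,0,0,0,0,0,0,0,0,0]
  fingers: -1

```text
time_s: 6.52
ee_pos: [0.6216, 0.1805, 0.0849]
eef_rot: [-180.0, -0.0, 142.5]
force: [-0.4, -1.1, 0.9]
grip_width: 0.0837
```

servo_tool:
  rows: [0,0,-3.5,0,0,0,0,0,-4,0,0,0,0,0,-4,0,0,0,0,0,-3,0,0,0,0,0,0,0,0,0]

```text
time_s: 7.15
ee_pos: [0.6232, 0.1808, 0.2342]
eef_rot: [179.7, 0.3, 142.5]
force: [0.8, 0.5, 0.5]
grip_width: 0.0854
```

```bash
python3 - <<'E'
from bench import optics,sense
from h import *
m=optics.camera_model("wrist");p,d=optics.read_camera("wrist")
P=cloud(d,m);k=(P[...,2]>.098)&(P[...,2]<.112)&(np.hypot(P[...,0]-.622,P[...,1]-.179)<.04);q=P[k]
print(len(q),q.mean(0).round(4),cv2.minAreaRect((q[:,:2]*1000).astype(np.float32)))
cv2.imwrite("pics/w2.png",p[:,:,::-1])
E
python3 plan.py .535 -.185 .22 173.3 10
```

```text
701 [0.6225 0.1802 0.1047] ((624.0117797851562, 178.99295043945312), (13.674323081970215, 48.151611328125), 52.710594177246094)
[0.6222 0.1806 0.2313] [1.7989e+02 1.0000e-01 1.4249e+02]
tilt fix [0.11 0.1  0.  ] dyaw 30.8
[-1.53, -3.43, 0.11, 0, 0, np.float64(-3.08), -1.35, -3.51, 0.11, 0, 0, np.float64(-3.08), -1.16, -3.58, 0.11, 0, 0, np.float64(-3.08), -0.96, -3.63, 0.11, 0, 0, np.float64(-3.08), -0.77, -3.68, 0.11, 0, 0, np.float64(-3.08)]
[-0.57, -3.72, 0.11, 0, 0, np.float64(-3.08), -0.37, -3.74, 0.11, 0, 0, np.float64(-3.08), -0.17, -3.75, 0.11, 0, 0, np.float64(-3.08), 0.04, -3.76, 0.11, 0, 0, np.float64(-3.08), 0.24, -3.75, 0.11, 0, 0, np.float64(-3.08)]
```

View pics/w2.png

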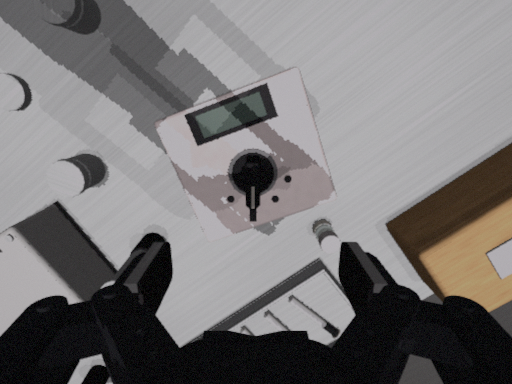

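servo_tool:
  rows: [-1.53,-3.43,0.11,0,0,-3.08,-1.35,-3.51,0.11,0,0,-3.08,-1.16,-3.58,0.11,0,0,-3.08,-0.96,-3.63,0.11,0,0,-3.08,-0.77,-3.68,0.11,0,0,-3.08]

```text
time_s: 7.82
ee_pos: [0.5767, -0.0034, 0.2217]
eef_rot: [-179.9, -0.3, 158.0]
force: [-0.5, 0.6, 0.4]
grip_width: 0.0855
```

servo_tool:
  rows: [-0.57,-3.72,0.11,0,0,-3.08,-0.37,-3.74,0.11,0,0,-3.08,-0.17,-3.75,0.11,0,0,-3.08,0.04,-3.76,0.11,0,0,-3.08,0.24,-3.75,0.11,0,0,-3.08]

```text
time_s: 8.45
ee_pos: [0.5331, -0.1858, 0.2163]
eef_rot: [179.9, -0.3, 173.4]
force: [0.2, 0.5, -0.1]
grip_width: 0.0849
```

servo_tool:
  rows: [0,0,0,0,0,0,0,0,0,0,0,0,0,0,0,0,0,0]

```text
time_s: 8.82
ee_pos: [0.5346, -0.184, 0.2186]
eef_rot: [180.0, -0.1, 173.4]
force: [-0.2, 0.6, -0.3]
grip_width: 0.0853
```

Run:
```python
from bench import optics,sense
from h import *
s=sense();print(np.round(s['ee_pos'],4),np.round(s['eef_rot'],2))
m=optics.camera_model("wrist");p,d=optics.read_camera("wrist");np.savez("w3.npz",p=p,d=d)
P=cloud(d,m);print(m)
k=(abs(P[...,2]-.08)<.005)&(np.hypot(P[...,0]-.557,P[...,1]+.174)<.135)
rc=cv2.minAreaRect((P[k][:,:2]*1000).astype(np.float32));print(k.sum(),rc)
C=np.array([.5575,-.1738]);a=np.radians(-6.7);L=(P[...,:2]-C)@np.array([[np.cos(a),-np.sin(a)],[np.sin(a),np.cos(a)]])
z=P[...,2]
for n,k in (("post",(z>.122)&(z<.15)&(np.hypot(L[...,0]+.015,L[...,1]+.03)<.02)),("idx",(z>.089)&(z<.11)&(L[...,0]>.03)&(L[...,0]<.06)&(abs(L[...,1])<.06)),):
    q=np.c_[L[k],z[k]];print(n,len(q),q.mean(0).round(4),np.percentile(q,[2,98],axis=0).round(4).tolist())
cv2.imwrite("pics/w3.png",cv2.resize(p[:,:,::-1],(800,600),interpolation=cv2.INTER_CUBIC))
```

```text
[ 0.5346 -0.184   0.2186] [ 1.7996e+02 -6.0000e-02  1.7336e+02]
{'fov_y': 67.65897799284151, 'cx': 255.07563713954312, 'cy': 191.16031820474055, 'eye': array([ 0.45980508, -0.17446271,  0.35002332]), 'attitude': array([1.62850909e+02, 6.04481797e-02, 8.33540645e+01])}
20364 ((555.6760864257812, -172.39425659179688), (208.9082794189453, 128.26296997070312), 83.34552764892578)
post 262 [-0.0177 -0.028   0.131 ] [[-0.0231, -0.0342, 0.1229], [-0.0108, -0.022, 0.1335]]
idx 245 [0.0442 0.0078 0.0981] [[0.0356, 0.0026, 0.0899], [0.0547, 0.0132, 0.102]]
```

View pics/w3.png

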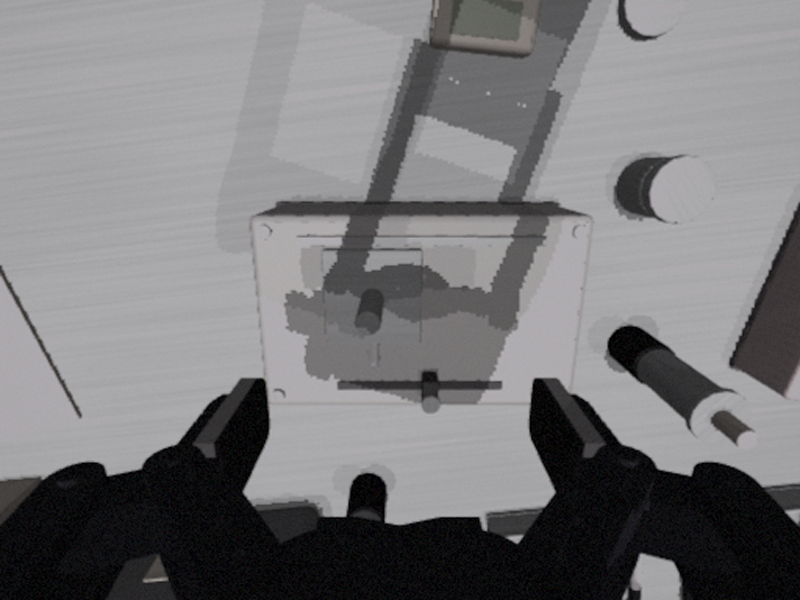

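servo_tool:
  rows: [-0.52,-1.55,0,0,0,0,0,0,3,0,0,0,0,0,3,0,0,0,0,0,3,0,0,0,0,0,2.1,0,0,0]

```text
time_s: 9.5
ee_pos: [0.5376, -0.2016, 0.1066]
eef_rot: [180.0, -0.1, 173.3]
force: [-0.0, 0.3, -0.1]
grip_width: 0.0856
```

servo_tool:
  rows: [0,0,0,0,0,0,0,0,0,0,0,0]

```text
time_s: 9.75
ee_pos: [0.5387, -0.2018, 0.1095]
eef_rot: [-179.9, 0.1, 173.3]
force: [-0.4, -0.1, 0.7]
grip_width: 0.0854
```

servo_tool:
  rows: [0,0,0,0,0,0,0,0,0,0,0,0,0,0,0,0,0,0,0,0,0,0,0,0,0,0,0,0,0,0]
  fingers: 1

```text
time_s: 10.38
ee_pos: [0.538, -0.2009, 0.1087]
eef_rot: [180.0, 0.0, 173.3]
force: [-0.2, 0.8, 1.5]
grip_width: 0.0124
```

servo_tool:
  rows: [0,0,0,0,0,0,0,0,0,0,0,0]

```text
time_s: 10.62
ee_pos: [0.538, -0.2009, 0.1087]
eef_rot: [180.0, 0.0, 173.3]
force: [-0.9, 2.7, 2.9]
grip_width: 0.0128
```

servo_tool:
  rows: [0,0.8,0,0,0,0,0,0.8,0,0,0,0,0,0.8,0,0,0,0,0,0.8,0,0,0,0,0,0,0,0,0,0]

```text
time_s: 11.25
ee_pos: [0.5414, -0.1722, 0.1087]
eef_rot: [-179.6, 0.0, 173.2]
force: [-1.5, -8.7, 1.4]
grip_width: 0.0122
```

servo_tool:
  rows: [0,0,0,0,0,0,0,0,0,0,0,0]

```text
time_s: 11.5
ee_pos: [0.5413, -0.1727, 0.1087]
eef_rot: [-179.6, 0.0, 173.2]
force: [-2.1, -8.7, 2.1]
grip_width: 0.0124
```

```bash
cat > look.py <<'E'
import sys
from bench import optics,sense
from h import *
s=sense();print(np.round(s['ee_pos'],4),np.round(s['force'],1),s['grip_width'])
a=np.radians(-6.7);C=np.array([.5575,-.1738,0])
B=R.from_euler('z',-6.7,degrees=True).as_matrix()
out=[]
for n,h in(("scene",.0875),("top",.0875),("wrist",.0875)):
    m=optics.camera_model(n);p,d=optics.read_camera(n);np.savez(f"{n}_l.npz",p=p,d=d)
    # rectified patch of the plane z=h: local x 0..65, y -50..40 mm, 4 px/mm ; y to the right
    X,Y=np.meshgrid(np.arange(10,60,.25)/1000,np.arange(-30,40,.25)/1000,indexing='ij')
    L=np.stack([X,Y,np.full_like(X,h)],-1).reshape(-1,3)
    uv=project(L@B.T+C,m).astype(np.float32).reshape(*X.shape,2)
    out.append(cv2.remap(p,uv[...,0],uv[...,1],cv2.INTER_CUBIC))
im=np.vstack(out);cv2.imwrite(sys.argv[1],cv2.resize(im[:,:,::-1],None,fx=1,fy=1))
E
python3 look.py pics/l1.png
```

```text
[ 0.5413 -0.1727  0.1087] [-2.1 -8.7  2.1] 0.012390136961435403
```

View pics/l1.png

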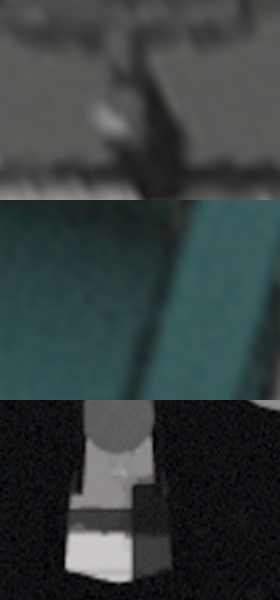

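Run:
```python
from h import *
s=np.load("scene_l.npz")['p'];w=np.load("wrist_l.npz")['p']
a=cv2.resize(s[185:265,145:255],(550,400),interpolation=cv2.INTER_CUBIC)
b=cv2.resize(w,(267,200))
b=cv2.resize(w[150:280,150:350],(550,358)) 
b=b[:200]
cv2.imwrite("pics/l2.png",np.vstack([a,b])[:,:,::-1])
```

```text
(no output)
```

View pics/l2.png

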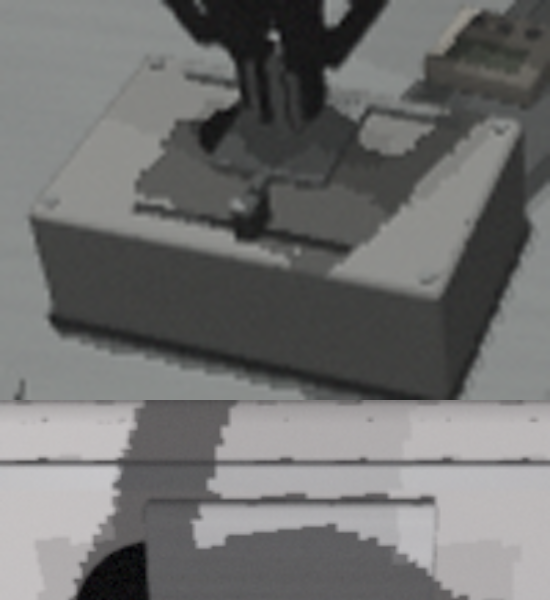

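Run:
```python
from bench import optics
from h import *
B=R.from_euler('z',-6.7,degrees=True).as_matrix();C=np.array([.5575,-.1738,0])
def st(n,q):print(n,len(q),np.round(q.mean(0),4) if len(q) else '',np.round(np.percentile(q,[2,98],axis=0)*1000,1).tolist() if len(q) else '')
for f,cam in (("scene.npz","scene"),("scene_l.npz","scene")):
    m=optics.camera_model(cam);L=(cloud(np.load(f)['d'],m)-C)@B
    x,y,z=np.moveaxis(L,-1,0);print(f)
    st("block",L[(z>.09)&(z<.11)&(x>.032)&(x<.06)&(abs(y)<.03)])
    st("ptr",L[(z>.0835)&(z<.0895)&(x>.017)&(x<.031)&(abs(y)<.05)])
    st("plate",L[(z>.083)&(z<.092)&(x>-.05)&(x<.014)&(abs(y)<.09)])
    k=(abs(z-.08)<.005)&(abs(x)<.08)&(abs(y)<.12);print(cv2.minAreaRect((L[k][:,:2]*1000).astype(np.float32)))
m=optics.camera_model("wrist");L=(cloud(np.load("wrist_l.npz")['d'],m)-C)@B;x,y,z=np.moveaxis(L,-1,0)
st("wplate",L[(z>.084)&(z<.0905)&(x>-.05)&(x<-.03)&(abs(y)<.06)])
k=(abs(z-.08)<.004)&(x<-.02)&(x>-.08)&(abs(y)<.12);st("wtop",L[k])
print((onplane([[203.5,186],[308.9,186]],.0865,m)-C)@B)
```

```text
scene.npz
block 45 [0.0496 0.0087 0.0969] [[37.3, 1.7, 90.6], [57.3, 13.3, 100.5]]
ptr 13 [ 0.0238 -0.0282  0.086 ] [[17.7, -31.2, 83.8], [30.7, -26.0, 88.3]]
plate 369 [-0.0159 -0.0219  0.0865] [[-49.6, -57.5, 83.3], [13.3, 43.5, 89.1]]
((0.29221343994140625, 1.6858291625976562), (130.54061889648438, 208.93560791015625), 0.2788839638233185)
scene_l.npz
block 45 [0.0495 0.0089 0.0971] [[37.6, 2.4, 90.7], [56.6, 13.3, 101.2]]
ptr 10 [0.0218 0.0003 0.0865] [[17.6, -3.5, 84.8], [27.4, 2.8, 88.1]]
plate 318 [-0.0116  0.0043  0.0865] [[-49.0, -48.4, 83.5], [13.5, 43.0, 88.9]]
((0.8111343383789062, 2.005706787109375), (208.73516845703125, 130.96505737304688), 89.79884338378906)
wplate 3436 [-0.0399  0.0001  0.087 ] [[-49.7, -38.6, 84.3], [-30.3, 39.0, 88.6]]
wtop 20306 [-0.0458  0.0026  0.0798] [[-65.3, -97.5, 77.0], [-21.1, 101.1, 83.0]]
[[-0.04714308 -0.0290549   0.0865    ]
 [-0.04718286  0.02975905  0.0865    ]]
```

servo_tool:
  rows: [0,0.4,0,0,0,0,0,0.4,0,0,0,0,0,0,0,0,0,0,0,0,0,0,0,0,0,0,0,0,0,0]

```text
time_s: 12.28
ee_pos: [0.5422, -0.1652, 0.1087]
eef_rot: [-179.6, 0.0, 173.2]
force: [-2.2, -9.5, 1.5]
grip_width: 0.0121
```

```bash
python3 look.py pics/l3.png
python3 - <<'E'
from bench import optics,sense
from h import *
B=R.from_euler('z',-6.7,degrees=True).as_matrix();C=np.array([.5575,-.1738,0])
m=optics.camera_model("scene");z0=np.load("scene_l.npz");L=(cloud(z0['d'],m)-C)@B;x,y,z=np.moveaxis(L,-1,0)
for n,k in(("block",(z>.09)&(z<.11)&(x>.032)&(x<.06)&(abs(y)<.03)),("ptr",(z>.0835)&(z<.0895)&(x>.017)&(x<.031)&(abs(y)<.05))):
    print(n,k.sum(),L[k].mean(0).round(4),np.percentile(y[k],[2,98]).round(4))
s=z0['p'];cv2.imwrite("pics/l4.png",cv2.resize(s[210:245,165:225],(720,420),interpolation=cv2.INTER_CUBIC)[:,:,::-1])
m=optics.camera_model("wrist");d=np.load("wrist_l.npz")['d'];L=(cloud(d,m)-C)@B;x,y,z=np.moveaxis(L,-1,0)
k=(z>.0835)&(z<.0905)&(x<-.040)&(x>-.046)&(abs(y)<.045)
ys=y[k];h,e=np.histogram(ys,np.arange(-45,46,2)/1000);print(dict(zip((e[:-1]*1000).round().astype(int).tolist(),h.tolist())))
E
```

```text
[ 0.5422 -0.1652  0.1087] [-2.2 -9.5  1.5] 0.012091840299396075
block 47 [0.0496 0.0089 0.0966] [0.0019 0.0129]
ptr 12 [0.0222 0.0081 0.0868] [0.0041 0.0106]
{-45: 0, -43: 0, -41: 0, -39: 0, -37: 0, -35: 0, -33: 0, -31: 0, -29: 0, -27: 0, -25: 0, -23: 23, -21: 38, -19: 36, -17: 39, -15: 37, -13: 38, -11: 37, -9: 35, -7: 44, -5: 32, -3: 42, -1: 31, 1: 40, 3: 34, 5: 41, 7: 42, 9: 32, 11: 40, 13: 30, 15: 42, 17: 35, 19: 38, 21: 39, 23: 30, 25: 41, 27: 34, 29: 41, 31: 38, 33: 36, 35: 40, 37: 5, 39: 0, 41: 0, 43: 0}
```

View pics/l4.png

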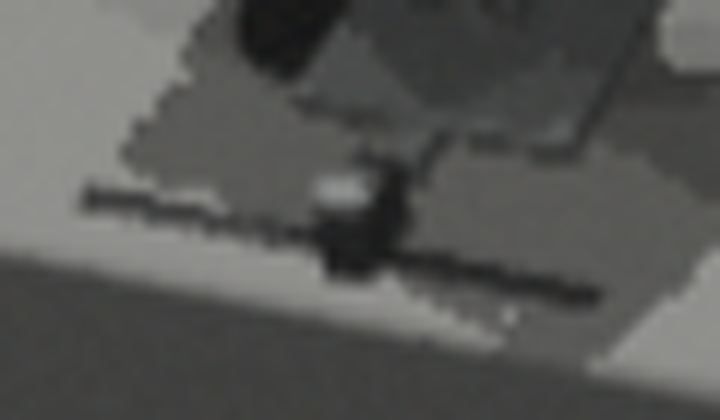

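servo_tool:
  rows: [0,0,0,0,0,0,0,0,0,0,0,0,0,0,0,0,0,0]

```text
time_s: 12.8
ee_pos: [0.5422, -0.1652, 0.1087]
eef_rot: [-179.6, 0.0, 173.2]
force: [-1.9, -9.2, 1.4]
grip_width: 0.0123
```

```bash
python3 -c "
from bench import sense,r
s=sense();print(s['ee_pos'],s['force'],s['grip_width']);print(r.finish_job())"
```

```text
[ 0.54217638 -0.165189    0.10870521] [-1.86158401 -9.20486751  1.43199755] 0.012280354294984069
the job is handed in; nothing more can be done
None
```

I set the selector to the long bar, then gripped the shutter post and slid the shutter open about 36 mm, level with the index block. I handed the job in at 12.8 s while still holding it there.

- **Selector:** the wrist camera showed the bar grip turned 79.5° clockwise, with its nose on the long bar (target 80.2°). I checked this before opening the shutter and did not look at the selector again afterwards.
- **Pointer and index block:** along the source unit's y, the wrist camera put the shutter's centre line at 7.6 mm and the block's middle at about 7.9 mm. The scene camera put the pointer at about 7.4 to 8.1 mm and the block at about 7.4 to 8.9 mm. Both views agree to within about 1.5 mm, inside the 5 mm allowed.
- **Hold:** the grip was steady, with the tool pose unchanged over the last readings and about 9 N measured against the spring.
- **Index block and bystanders:** the block measured the same before and after the slide. I planned clear paths around the bystanders but did not measure them again at the end.
- **Disagreements and gaps:** the top and wrist cameras differed by about 2 mm on where the units stand. The arm hid the source unit from the top camera at the end, so that view gave no final check.

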